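# Seat a conveyor roller in the sprung V-rest and hold it pressed

## Task

The smooth black roller from the bag conveyor is to be checked for wear: pick it up and lay it lengthwise in the V-groove of the sprung rest, centred so that both V-brackets carry it, then press it down evenly onto both sides of the V until the rest's red pointer stands in the green band, 4 to 12 mm below its free position. Finish while still holding the roller pressed there with the gripper: do not let go or lift off at the end. Leave the blue spare roller, the timer, the marker and the probe thermometer where they are.

Things in the scene. Friction and masses are not known exactly. Their poses are not given: they have to be found in the camera images.
- black_roller: the roller to seat: smooth black plastic sleeve 36 mm in diameter and 130 mm long, with a steel stub shaft 12 mm in diameter standing 10 mm out of each end (150 mm overall), 0.14 to 0.28 kg. It lies on the table. Origin at the centre of the roller, on its axis (18 mm above the table at the start); x runs along its axis; it is symmetric end to end and may be turned about x by any angle.
- blue_roller: the blue spare roller, same size and frame; a bystander, may lie left or right of the black one.
- stand: fixed grey base plate 190 x 96 x 12 mm under the sprung V-rest; origin at the centre of its underside, on the table; x along the groove, z up; at its -x end a white scale 56 mm high with a green band. Flanks: vrest_c3, c4 left (-x, +x bracket); c5, c6 right. The V is 90 degrees: flanks at 45 degrees, bottom line 25 mm below v_seat, upper edges 25 mm to either side of v_seat and level with it.
- vrest (a joint): how far the blue carriage with the V-brackets has sunk against its springs, in m: 0 free (top), 0.016 on the bottom stop. It starts to move at about 4 N of downward load and takes 0.6 N more per mm (about 9 N at 8 mm); the roller's weight alone does not move it. The green band is 0.004 to 0.012.
- v_seat (a point): where the roller's centre lies when seated and centred; sinks with the carriage (79 mm above the table when free). x along the groove, y to the left flank, z up. Two V-brackets, each 14 mm long in x, are centred 42 mm either side of it: 70 mm gap for fingers, deck 39 mm below it. Slippery flanks (friction 0.2). It moves only vertically: a roller held off to one side bears on one flank only.
- timer: white kitchen timer 70 x 66 x 21 mm, bystander; origin at the centre of its underside.
- marker: marker pen 135 mm long, bystander; origin at the centre of its underside.
- probe: red probe thermometer 198 mm long, bystander; origin at the centre of its underside.
There are look-alikes about, which are no part of the job. Of the things that look like the black_roller, the larger one is meant.

How it is judged:
On the way:
1. the held black roller is lifted over 60 mm above the table, not touching the stand (height (world z) of black_roller above 0.06 m and contact force between the fingers and black_roller above 1 N and contact force between black_roller and stand below 0.1 N), for 0.1 s.
At the end, for the whole second after the job is handed in: Gripper bears on the black roller (over 3 N); roller in the V within 16 mm of mid-groove, 0.04 rad of its direction, 2 mm across and in height; over 1 N on the left side and on the right side of the V, and in each of the two brackets; rest sunk 4 to 12 mm; still (value of joint vrest between 0.004 and 0.012 m and (contact force between black_roller and vrest_c3 above 1 N or contact force between black_roller and vrest_c4 above 1 N) and (contact force between black_roller and vrest_c5 above 1 N or contact force between black_roller and vrest_c6 above 1 N) and (contact force between black_roller and vrest_c3 above 1 N or contact force between black_roller and vrest_c5 above 1 N) and (contact force between black_roller and vrest_c4 above 1 N or contact force between black_roller and vrest_c6 above 1 N) and contact force between the fingers and black_roller above 3 N and angle between the x axis of black_roller and the x axis of v_seat, either way round below 0.04 rad and x of black_roller in the frame of v_seat between -0.016 and 0.016 m and y of black_roller in the frame of v_seat between -0.002 and 0.002 m and z of black_roller in the frame of v_seat between -0.002 and 0.002 m and linear speed of black_roller below 0.02 m/s); the arm keeps its last pose, push and grip.
It fails at once if the blue roller was moved more than 40 mm (distance of blue_roller from where it was at the start of the episode above 0.04 m).
It fails at once if the timer was moved more than 40 mm (distance of timer from where it was at the start of the episode above 0.04 m).
It fails at once if the marker was moved more than 40 mm (distance of marker from where it was at the start of the episode above 0.04 m).
It fails at once if the probe was moved more than 40 mm (distance of probe from where it was at the start of the episode above 0.04 m).
It also fails if it takes over 42 s, if anything falls off the work surface, if the arm or the gripper's body presses on something with over 40 N, if the wrist force passes 120 N, or if a joint passes its speed limit or range.

## Robot

A 6-joint arm with a two-finger parallel gripper is mounted at the origin on a cart in front of the work surface, level with it; the furniture and walls round the work are solid. World frame = base frame: x ahead of the robot, y to its left, z up, the work surface at z = 0. Lengths are in m, angles in rad, forces in N, time in s.
With the tool pointing down it reaches from about 0.35 to 0.875 m from the base axis. Payload 15.5 kg.
Tool frame: the origin (TCP) lies midway between the tips of the shut fingers; the grasp point (between the pads) lies 19 mm behind it; z points along the fingers, y is the line along which they close (so a half turn about z gives the same grasp; the last joint's range is limited). The gripper opens to 85 mm and grips with 20 to 120 N. Pads are 22 mm wide; open, the fingers measure 114 mm over their backs; the gripper's body (76 mm by 85 mm) begins 54 mm behind the grasp point. The pads swing forward as they close: fully open they stand 13 mm farther back than shut.
Start: joints at [-1.349, 0.494, 1.345, -0, 1.302, -0.096], TCP at [0.195, -0.594, 0.231] pointing down, gripper open.
Joint ranges: [-2.91, 2.91], [-0.82, 2.16], [0.22, 2.67], [-1.22, 4.37], [0.12, 2.79], [-3.08, 3.08]. Speed limits (rad/s): [1.89, 1.89, 2.57, 3.01, 3.01, 3.01].

## Interface

Orientations are given as a unit quaternion [w, x, y, z].
In Python, from plant import status, grab_frame, hand_in gives the robot as it stands.
- The arm moves only by the tool move_arm, never from a script. Its argument "motion" is a list of rows, each a list of 4 numbers: the shift along the tool's x, y, z in m, then the turn about the tool's z in degrees. In form: [[tx, ty, tz, twist], ...]. A call has exactly 8 rows; each row is the pose to reach, as a shift and turn from the pose commanded when the call began, along the tool's axes at that moment; what a row does not reach only later rows make up. A row lasts 1/12 s, in which the tool goes at most 41.7 mm and 7.16 degrees, less where a joint would pass 70% of its speed; a pose out of reach is approached as far as the arm can. A call with a gripper value outside its range is refused whole. "grip" is the finger opening in m, from 0 to 0.0854, set as the call begins (left out, the last holds). The fingers move at their own pace and stop on an object; "force" is the grip in N (left out, the last holds). Time passes only in rows, so rows that repeat a pose let the fingers close, or fill a call up. It gives the time, the measured TCP pose, the force, the opening and the grip force at its end, in the units of the state.
- status.get_state(): the state, without advancing time (a new reading comes with each control period).
- grab_frame(name): name is "side" or "top"; returns a dict with "image" (400x640x3 uint8, red, green, blue), "K" (3x3 intrinsics, pixels), "R" (3x3) and "t" (3): a world point X has camera coordinates R X + t. Camera axes: x right, y down, z forward; pixel columns grow to the right and rows downward; lengths in m; the calibration is good to about 2 mm. A picture is of the moment at which its call begins. There is no depth.
- hand_in(): hands the job in; it is judged then, once.
The state is a dict: "t": time; "joints": joint angles; "joint_velocities": joint speeds; "joint_efforts": joint torques, N m; "tcp_pos": TCP position; "ee_rot": TCP orientation; "wrist_force": force on the tool from outside, world axes, zero at the start; "moment": the same for the moment, N m; "gripper_width": finger opening in m; "gripper_force": force on a finger pad.
Only numpy, scipy, OpenCV 4.12 (cv2) and the standard library are available. Lean on these libraries where they do the work, as an engineer would, in place of code of your own. Each camera call takes 0.05 s, during which the arm holds its last target. There are 200 camera calls.

## Working session

There is one attempt and no reset: what is moved stays moved. The work goes in short steps, Python scripts to look and compute and a tool call to move; the robot and the scene stay as the last step left them, time stands still between calls to the robot, and variables do not carry over. Pictures are saved under pics/ and viewed, at most 10 in all, crops included, and the job is handed in when it is done.

Besides the shell and the picture viewer there is one more tool, called as name(argument=value, ...), one argument or row to a line, values as JSON. move_arm: Moves the arm, as the interface text tells. Its arguments: {"type":"object","properties":{"motion":{"type":"array","items":{"type":"array","items":{"type":"number"}}},"grip":{"type":"number"},"force":{"type":"number"}},"required":["motion"]}

```bash
mkdir -p pics
cat > h.py <<'E'
import numpy as np, cv2
from plant import status, grab_frame, hand_in
def snap(name, out, crop=None, s=1):
    f=grab_frame(name); im=f["image"][:,:,::-1]
    if crop: x0,y0,x1,y1=crop; im=im[y0:y1,x0:x1]
    im=cv2.resize(im,None,fx=s,fy=s,interpolation=cv2.INTER_CUBIC); cv2.imwrite("pics/"+out,im)
    return f
def ray(f,u,v):
    K,R,t=map(np.array,(f["K"],f["R"],f["t"])); d=R.T@np.linalg.solve(K,[u,v,1]); return -R.T@t,d
def atz(f,u,v,z):
    c,d=ray(f,u,v); return c+d*(z-c[2])/d[2]
def proj(f,X):
    p=np.array(f["K"])@(np.array(f["R"])@np.array(X)+np.array(f["t"])); return p[:2]/p[2]
E
python3 - <<'E'
from h import *
import pickle
d={}
for n in("top","side"):
    f=snap(n,n+"1.png"); d[n]=f; c,_=ray(f,320,200); print(n,c.round(3),np.array(f["K"]).round(1).tolist(),np.array(f["R"]).round(2).tolist())
pickle.dump(d,open("f0.pkl","wb")); s=status.get_state(); print(s)
E
```

```text
top [0.413 0.085 1.153] [[417.7, 0.0, 315.7], [0.0, 417.7, 199.7], [0.0, 0.0, 1.0]] [[-0.01, -1.0, -0.01], [-1.0, 0.01, -0.08], [0.08, 0.01, -1.0]]
side [-0.038  1.171  0.871] [[485.1, 0.0, 312.3], [0.0, 485.1, 191.6], [0.0, 0.0, 1.0]] [[-0.88, -0.47, 0.01], [-0.27, 0.48, -0.83], [0.39, -0.74, -0.55]]
{'t': 0.1, 'joints': array([-1.34853324e+00,  4.94108989e-01,  1.34606074e+00,  2.90287262e-05,
        1.30249837e+00, -9.55115163e-02]), 'joint_velocities': array([ 0.00053827, -0.00240589, -0.002733  , -0.00031691, -0.0005532 ,
       -0.00049522]), 'joint_efforts': array([ 1.20986442e-03, -8.83587098e+01, -3.84562469e+01,  2.55505500e-05,
        5.13395411e-03,  8.17177067e-06]), 'tcp_pos': array([ 0.19521811, -0.593395  ,  0.23077024]), 'ee_rot': array([-5.37525769e-04,  9.87404413e-01,  1.58215792e-01, -2.00906321e-05]), 'wrist_force': array([-0.08986647,  0.52154337, -0.40833534]), 'moment': array([-0.00531032,  0.04056729, -0.00414929]), 'gripper_force': 0.0, 'gripper_width': 0.08548240834289593}
```

View pics/top1.png

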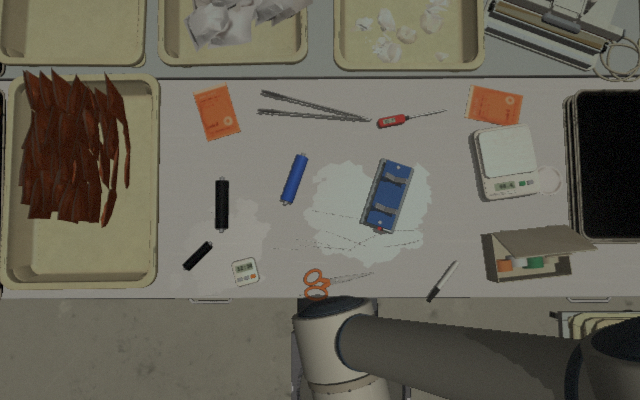

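View pics/side1.png

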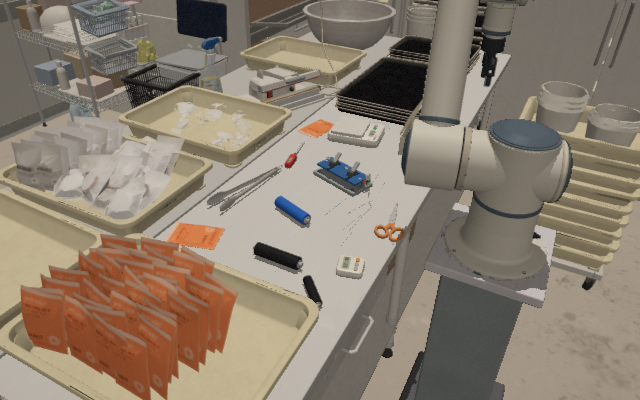

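The top view shows two black candidates: the large one at (222,204) and a small one at (198,256). The large one fits, since "the larger is meant". The blue roller is at (295,180) and the stand is around (387,196), with its scale end near (378,230). I'll confirm both in enlarged crops.

Run:
```python
from h import *
snap("top","c1.png",(170,160,270,280),5); snap("top","c2.png",(350,150,425,245),6)
```

```text
(no output)
```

View pics/c1.png

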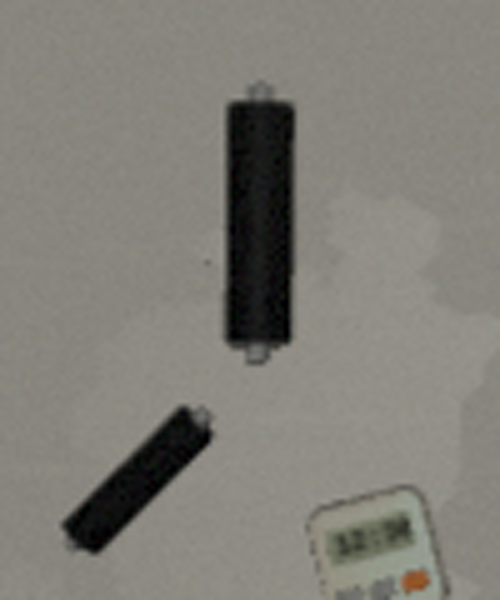

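View pics/c2.png

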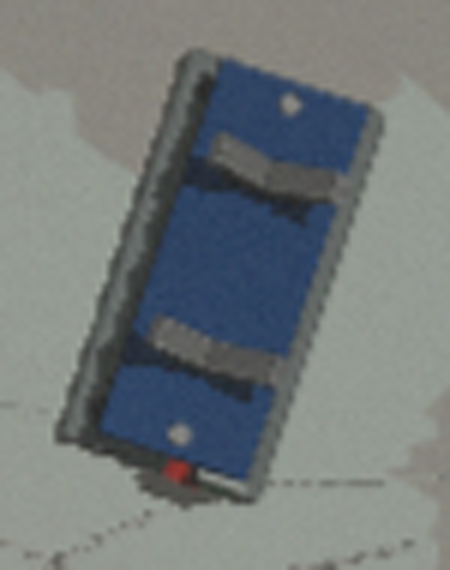

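```bash
cat >> h.py <<'E'
def cen(a,b):
    m=(a+b)/2; d=a-b; return m.round(4), np.hypot(d[0],d[1]).round(4), round(float(np.degrees(np.arctan2(d[1],d[0]))),2)
E
python3 - <<'E'
from h import *
import pickle
d=pickle.load(open("f0.pkl","rb")); f=d["top"]
A=lambda u,v,z:atz(f,170+u/5-.4,160+v/5-.4,z)
B=lambda u,v,z:atz(f,350+u/6-.4,150+v/6-.4,z)
print("roller stubs",cen(A(260,83,.018),A(257,363,.018)))
print("sleeve mid",cen((A(228,102,.018)+A(294,102,.018))/2,(A(226,342,.018)+A(292,344,.018))/2))
print("screws",cen(B(290,103,.041),B(180,434,.041)))
c=[B(218,57,.04),B(368,107,.04),B(102,430,.04),B(255,480,.04)]
print("deck",cen((c[0]+c[1])/2,(c[2]+c[3])/2),np.linalg.norm(c[0]-c[1]))
b=[B(218,150,.079),B(342,186,.079),B(154,332,.079),B(278,372,.079)]
print("brackets",cen((b[0]+b[1])/2,(b[2]+b[3])/2),np.linalg.norm(b[0]-b[1]),cen(b[0],b[1]))
p=[B(195,48,.012),B(380,112,.012),B(60,438,.012),B(255,500,.012)]
print("plate",cen((p[0]+p[1])/2,(p[2]+p[3])/2),np.linalg.norm(p[0]-p[1]))
E
```

```text
roller stubs (array([0.4954, 0.3483, 0.018 ]), np.float64(0.1531), 0.14)
sleeve mid (array([0.4955, 0.3475, 0.018 ]), np.float64(0.1318), 0.27)
screws (array([ 0.5175, -0.1046,  0.041 ]), np.float64(0.1565), -19.33)
deck (array([ 0.5177, -0.1051,  0.04  ]), np.float64(0.1752), -18.03) 0.070531311568152
brackets (array([ 0.5173, -0.1037,  0.079 ]), np.float64(0.0845), -20.13) 0.05543024050547533 (array([ 0.557 , -0.1182,  0.079 ]), np.float64(0.0554), 73.26)
plate (array([ 0.5177, -0.1038,  0.012 ]), np.float64(0.1887), -19.41) 0.08952972035124188
```

The large roller is at (0.4955, 0.348) with yaw about 0.2°. The stand is at (0.5175, -0.104) with yaw about -19°. Next I'll plan the approach.

```bash
cat >> h.py <<'E'
from scipy.spatial.transform import Rotation as Ro
def plan(pts):  # world targets (x,y,z,yaw_deg of tool x) -> tool shift & twist from current pose
    s=status.get_state(); M=Ro.from_quat(s["ee_rot"],scalar_first=True).as_matrix()
    yaw=np.degrees(np.arctan2(M[1,0],M[0,0]))
    print("now",s["tcp_pos"].round(4),"yaw",round(yaw,2),"F",s["wrist_force"].round(2),"w",round(s["gripper_width"],4),"gf",s["gripper_force"],"t",s["t"])
    for p in pts: print(p,"->",(M.T@(np.array(p[:3])-s["tcp_pos"])).round(4),"twist",round(yaw-p[3],2))
E
python3 - <<'E'
from h import *
plan([(.42,-.38,.23,0.2),(.47,-.1,.23,.2),(.4955,.3478,.2,.2)])
E
```

```text
now [ 0.1953 -0.5935  0.2309] yaw 18.21 F [-0.02 -0.04 -0.72] w 0.0853 gf 0.0 t 0.2
(0.42, -0.38, 0.23, 0.2) -> [ 0.2802 -0.1326  0.001 ] twist 18.01
(0.47, -0.1, 0.23, 0.2) -> [ 0.4152 -0.3829  0.0012] twist 18.01
(0.4955, 0.3478, 0.2, 0.2) -> [ 0.5793 -0.8003  0.0316] twist 18.01
```

move_arm(
  motion=[
    [0.035,-0.0165,0,3],
    [0.07,-0.033,0,6],
    [0.105,-0.05,0,9],
    [0.14,-0.066,0,12],
    [0.175,-0.083,0,15],
    [0.21,-0.1,0,18],
    [0.245,-0.116,0,18],
    [0.28,-0.1325,0,18],
  ],
  grip=0.085,
)

```text
t: 0.87
tcp_pos: [0.4209, -0.3788, 0.2313]
ee_rot: [0.0, 1.0, 0.002, 0.0]
wrist_force: [0.7, -1.5, -0.2]
gripper_width: 0.0853
gripper_force: 0.0
```

Run:
```python
from h import *
plan([(.47,-.1,.23,.2),(.4955,.3478,.2,.2)])
```

```text
now [ 0.4209 -0.3788  0.2313] yaw 0.17 F [ 0.7  -1.45 -0.22] w 0.0853 gf 0.0 t 0.8667
(0.47, -0.1, 0.23, 0.2) -> [ 0.0499 -0.2787  0.0013] twist -0.03
(0.4955, 0.3478, 0.2, 0.2) -> [ 0.0768 -0.7264  0.0313] twist -0.03
```

move_arm(
  motion=[
    [0.006,-0.035,0,0],
    [0.012,-0.07,0,0],
    [0.018,-0.105,0,0],
    [0.025,-0.14,0,0],
    [0.031,-0.175,0,0],
    [0.037,-0.21,0,0],
    [0.043,-0.245,0,0],
    [0.05,-0.28,0,0],
  ],
)

```text
t: 1.53
tcp_pos: [0.4687, -0.0985, 0.2313]
ee_rot: [-0.0, 1.0, 0.002, -0.0]
wrist_force: [1.9, 0.0, 0.2]
gripper_width: 0.0853
gripper_force: 0.0
```

move_arm(
  motion=[
    [0.003,-0.035,0,0],
    [0.006,-0.07,0,0],
    [0.01,-0.105,0,0],
    [0.013,-0.14,0,0],
    [0.016,-0.175,0,0],
    [0.02,-0.21,0,0],
    [0.023,-0.245,0,0],
    [0.0255,-0.28,0,0],
  ],
)

```text
t: 2.2
tcp_pos: [0.4932, 0.1818, 0.2313]
ee_rot: [0.0, 1.0, 0.002, 0.0]
wrist_force: [0.7, -0.9, 0.8]
gripper_width: 0.0846
gripper_force: 0.0
```

move_arm(
  motion=[
    [0.0,-0.035,0,0],
    [0.0,-0.07,0,0],
    [0.0,-0.105,0.01,0],
    [0.0,-0.135,0.03,0],
    [0.0,-0.15,0.06,0],
    [0.0,-0.16,0.09,0],
    [0.0,-0.166,0.12,0],
    [0.0,-0.166,0.12,0],
  ],
)

```text
t: 2.87
tcp_pos: [0.4899, 0.3456, 0.1062]
ee_rot: [0.002, 1.0, 0.002, -0.003]
wrist_force: [-2.4, -1.3, -0.5]
gripper_width: 0.0849
gripper_force: 0.0
```

Run:
```python
from h import *
snap("side","s2.png",(200,150,380,330),3.3); 
plan([(.4955,.3478,.001,.2)])
```

```text
now [0.491  0.3454 0.109 ] yaw 0.26 F [ 0.72 -0.26 -0.05] w 0.0847 gf 0.0 t 2.9167
(0.4955, 0.3478, 0.001, 0.2) -> [ 0.005  -0.0026  0.108 ] twist 0.06
```

View pics/s2.png

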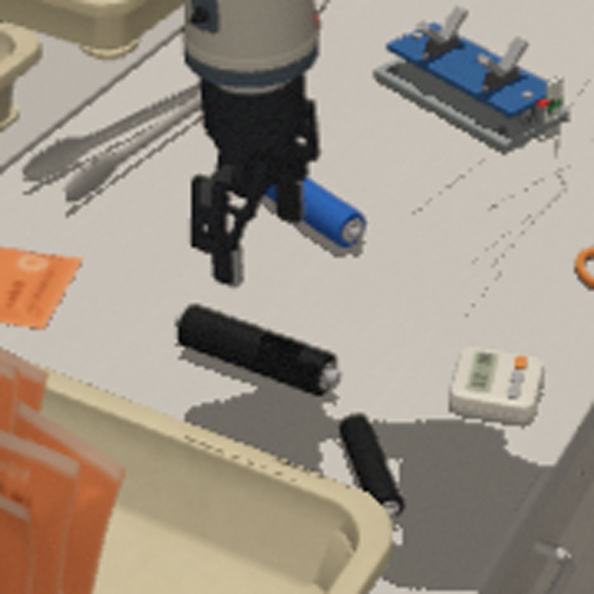

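The side crop shows the open gripper over the large black roller, with the fingers straddling its axis and clear of everything. I'll go down.

move_arm(
  motion=[
    [0,0,0.015,0],
    [0,0,0.035,0],
    [0,0,0.055,0],
    [0,0,0.075,0],
    [0,0,0.09,0],
    [0,0,0.1,0],
    [0,0,0.107,0],
    [0,0,0.107,0],
  ],
)

```text
t: 3.58
tcp_pos: [0.4931, 0.3457, 0.0044]
ee_rot: [0.0, 1.0, 0.002, -0.0]
wrist_force: [-0.1, -0.6, 0.3]
gripper_width: 0.0849
gripper_force: 0.0
```

Run:
```python
from h import *
plan([(.4955,.3478,.001,.2)])
```

```text
now [0.4931 0.3457 0.0044] yaw 0.19 F [-0.13 -0.56  0.25] w 0.0849 gf 0.0 t 3.5833
(0.4955, 0.3478, 0.001, 0.2) -> [ 0.0024 -0.0021  0.0034] twist -0.01
```

move_arm(
  motion=[
    [0.0025,-0.002,0.003,0],
    [0.0025,-0.002,0.003,0],
    [0.0025,-0.002,0.003,0],
    [0.0025,-0.002,0.003,0],
    [0.0025,-0.002,0.003,0],
    [0.0025,-0.002,0.003,0],
    [0.0025,-0.002,0.003,0],
    [0.0025,-0.002,0.003,0],
  ],
  grip=0.02,
  force=60,
)

```text
t: 4.25
tcp_pos: [0.4955, 0.3481, 0.0021]
ee_rot: [-0.0, 1.0, 0.002, 0.0]
wrist_force: [-1.0, -0.9, 6.3]
gripper_width: 0.0344
gripper_force: 59.0
```

move_arm(
  motion=[
    [0,0,0,0],
    [0,0,0,0],
    [0,0,0,0],
    [0,0,-0.005,0],
    [0,0,-0.015,0],
    [0,0,-0.025,0],
    [0,0,-0.035,0],
    [0,0,-0.035,0],
  ],
)

```text
t: 4.92
tcp_pos: [0.4963, 0.3486, 0.0389]
ee_rot: [-0.001, 1.0, 0.002, 0.001]
wrist_force: [0.5, 0.3, -0.7]
gripper_width: 0.0345
gripper_force: 59.8
```

Run:
```python
from h import *
snap("side","s3.png",(200,150,380,330),3.3); 
plan([(.5175,-.104,.19,-19)])
```

```text
now [0.496  0.3484 0.0379] yaw 0.21 F [ 0.34 -0.25 -2.12] w 0.0344 gf 59.823283553123474 t 4.9667
(0.5175, -0.104, 0.19, -19) -> [ 0.0202  0.4523 -0.1526] twist 19.21
```

View pics/s3.png

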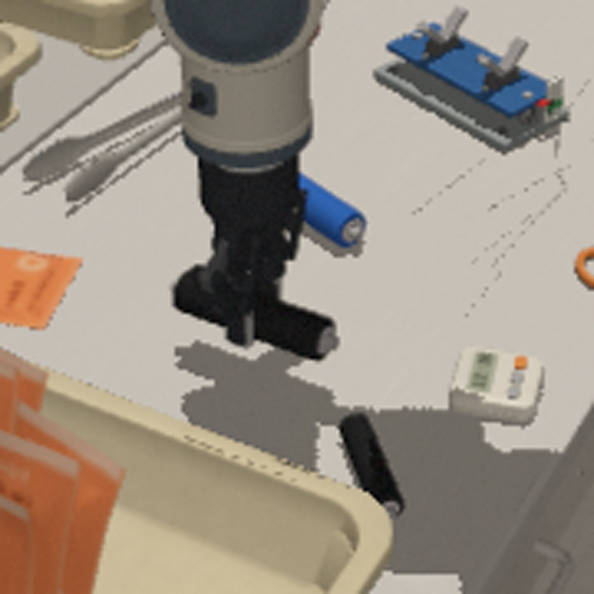

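The roller is held level, gripped at about its middle. I'll lift it and carry it over the stand.

move_arm(
  motion=[
    [0,0,-0.03,0],
    [0,0,-0.06,0],
    [0,0.01,-0.09,0],
    [0,0.03,-0.12,0],
    [0.005,0.06,-0.145,0],
    [0.005,0.09,-0.15,0],
    [0.01,0.12,-0.15,0],
    [0.01,0.15,-0.15,0],
  ],
)

```text
t: 5.63
tcp_pos: [0.5064, 0.1967, 0.1869]
ee_rot: [-0.0, 1.0, 0.002, 0.001]
wrist_force: [0.2, -0.2, -2.1]
gripper_width: 0.0344
gripper_force: 60.2
```

move_arm(
  motion=[
    [0,0.035,0,2],
    [0,0.07,0,5],
    [0.005,0.105,0,8],
    [0.005,0.14,0,11],
    [0.01,0.175,0,14],
    [0.01,0.21,0,17],
    [0.01,0.245,0,19],
    [0.01,0.275,0,19],
  ],
)

```text
t: 6.3
tcp_pos: [0.5164, -0.0792, 0.1861]
ee_rot: [0.0, 0.986, -0.165, -0.0]
wrist_force: [0.9, 0.2, -0.7]
gripper_width: 0.0346
gripper_force: 60.2
```

Run:
```python
from h import *
plan([(.5175,-.104,.1,-19)])
```

```text
now [ 0.5164 -0.0792  0.1861] yaw -18.97 F [ 0.9   0.22 -0.65] w 0.0346 gf 60.24182438850403 t 6.3
(0.5175, -0.104, 0.1, -19) -> [0.0091 0.0231 0.0861] twist 0.03
```

move_arm(
  motion=[
    [0.003,0.01,0.01,0],
    [0.006,0.02,0.025,0],
    [0.009,0.023,0.045,0],
    [0.009,0.023,0.06,0],
    [0.009,0.023,0.075,0],
    [0.009,0.023,0.085,0],
    [0.009,0.023,0.09,0],
    [0.009,0.023,0.09,0],
  ],
)

```text
t: 6.97
tcp_pos: [0.5174, -0.1012, 0.0953]
ee_rot: [-0.0, 0.987, -0.163, -0.001]
wrist_force: [-0.8, 0.3, -0.3]
gripper_width: 0.034
gripper_force: 60.3
```

Run:
```python
from h import *
f=snap("side","s4.png",(300,120,390,200),8)
plan([(.5175,-.104,.063,-19)])
```

```text
now [ 0.5178 -0.1014  0.0961] yaw -18.78 F [-0.09  0.7  -1.73] w 0.0342 gf 60.30466675758362 t 7.0167
(0.5175, -0.104, 0.063, -19) -> [0.0006 0.0026 0.0331] twist 0.22
```

View pics/s4.png

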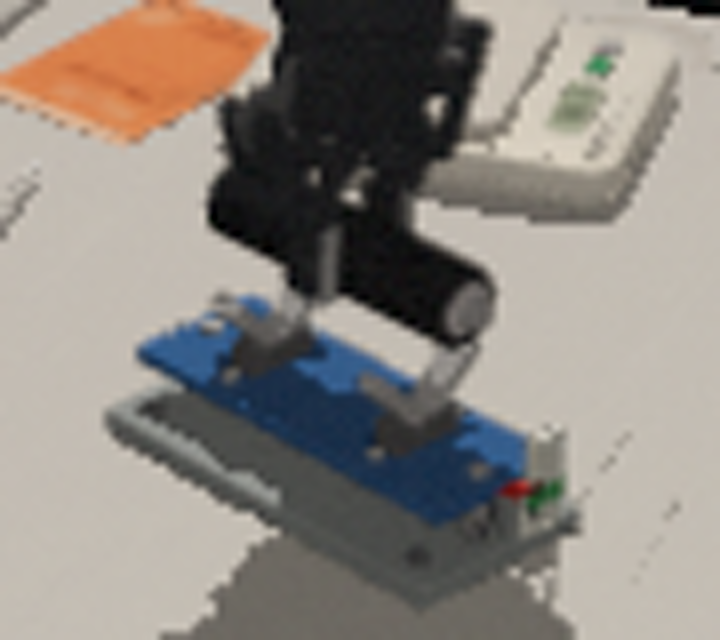

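The side crop shows the roller level over both brackets and parallel to the groove. The near stub is at about (470,310) in the crop and the red pointer at (518,490). I'll lower it close and correct sideways.

move_arm(
  motion=[
    [0,0.0025,0.005,0],
    [0,0.0025,0.01,0],
    [0,0.0025,0.015,0],
    [0,0.0025,0.02,0],
    [0,0.0025,0.024,0],
    [0,0.0025,0.026,0],
    [0,0.0025,0.026,0],
    [0,0.0025,0.026,0],
  ],
)

```text
t: 7.68
tcp_pos: [0.5171, -0.104, 0.0702]
ee_rot: [-0.0, 0.987, -0.163, -0.0]
wrist_force: [0.1, 0.1, -0.8]
gripper_width: 0.0345
gripper_force: 60.3
```

```bash
cat >> h.py <<'E'
def vf(a=-19.):
    s=status.get_state(); R=Ro.from_euler("z",a,degrees=True).as_matrix().T
    print("V-frame F",(R@s["wrist_force"]).round(2),"M",(R@s["moment"]).round(3),"pos",(R@(s["tcp_pos"]-[.5175,-.104,0])).round(4))
E
python3 - <<'E'
from h import *
plan([(.5175,-.104,.063,-19)]);vf()
E
```

```text
now [ 0.5171 -0.104   0.0702] yaw -18.79 F [ 0.1   0.09 -0.82] w 0.0345 gf 60.30456304550171 t 7.6833
(0.5175, -0.104, 0.063, -19) -> [ 0.0004 -0.0001  0.0072] twist 0.21
V-frame F [ 0.06  0.12 -0.82] M [-0.019  0.018 -0.039] pos [-0.0004 -0.0001  0.0702]
```

move_arm(
  motion=[
    [0,0,0.002,0],
    [0,0,0.003,0],
    [0,0,0.004,0],
    [0,0,0.005,0],
    [0,0,0.006,0],
    [0,0,0.007,0],
    [0,0,0.007,0],
    [0,0,0.007,0],
  ],
)

```text
t: 8.35
tcp_pos: [0.5171, -0.1041, 0.0634]
ee_rot: [-0.0, 0.987, -0.163, 0.0]
wrist_force: [-0.9, 0.2, 1.7]
gripper_width: 0.0342
gripper_force: 60.7
```

Run:
```python
from h import *
plan([(.5175,-.104,.055,-19)]);vf()
```

```text
now [ 0.5171 -0.1041  0.0634] yaw -18.8 F [-0.88  0.15  1.74] w 0.0342 gf 60.70045709609985 t 8.35
(0.5175, -0.104, 0.055, -19) -> [ 0.0003 -0.0002  0.0084] twist 0.2
V-frame F [-0.88 -0.14  1.74] M [-0.046  0.14  -0.179] pos [-0.0003 -0.0002  0.0634]
```

move_arm(
  motion=[
    [0,0,0.001,0],
    [0,0,0.002,0],
    [0,0,0.003,0],
    [0,0,0.004,0],
    [0,0,0.004,0],
    [0,0,0.004,0],
    [0,0,0.004,0],
    [0,0,0.004,0],
  ],
)

```text
t: 9.02
tcp_pos: [0.5172, -0.1041, 0.0593]
ee_rot: [-0.0, 0.987, -0.163, 0.0]
wrist_force: [-0.6, 0.1, 4.6]
gripper_width: 0.0342
gripper_force: 60.9
```

Run:
```python
from h import *
plan([(.5175,-.104,.055,-19)]);vf()
snap("side","d1.png"); 
for i in range(3): vf(); snap("side","d1.png",(300,120,390,200),8)
```

```text
now [ 0.5172 -0.1041  0.0593] yaw -18.8 F [-0.58  0.09  4.59] w 0.0342 gf 60.89812159538269 t 9.0167
(0.5175, -0.104, 0.055, -19) -> [ 0.0002 -0.0001  0.0043] twist 0.2
V-frame F [-0.58 -0.11  4.59] M [ 0.074  0.065 -0.213] pos [-0.0002 -0.0001  0.0593]
V-frame F [ 0.05 -0.35  4.84] M [ 0.01   0.135 -0.221] pos [-0.0003 -0.0002  0.0593]
V-frame F [-0.31  0.46  3.83] M [ 0.011  0.077 -0.197] pos [-0.0003 -0.0002  0.0593]
V-frame F [0.   0.71 4.63] M [ 0.007  0.074 -0.226] pos [-0.0003 -0.0002  0.0593]
```

View pics/d1.png

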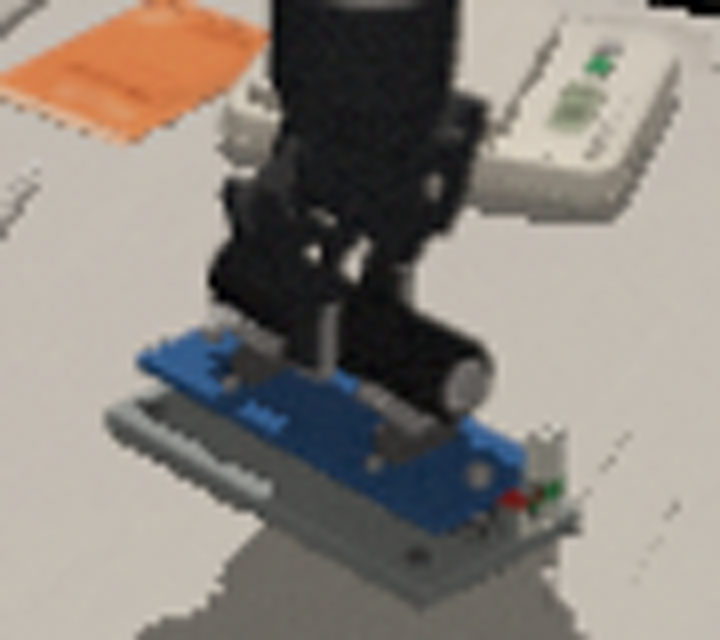

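The pointer has dropped from (518,490) to (514,497) in the crop, about 4 mm of sink. The roller is seated, with almost no sideways force. The yaw moment of -0.2 N·m suggests the groove is turned slightly further clockwise, so I'll twist +1° and press 3.5 mm deeper.

move_arm(
  motion=[
    [0,0,0.001,0.3],
    [0,0,0.002,0.6],
    [0,0,0.003,1],
    [0,0,0.0035,1],
    [0,0,0.0035,1],
    [0,0,0.0035,1],
    [0,0,0.0035,1],
    [0,0,0.0035,1],
  ],
)

```text
t: 9.88
tcp_pos: [0.5173, -0.1041, 0.0559]
ee_rot: [0.0, 0.985, -0.172, 0.0]
wrist_force: [-0.1, 0.4, 6.9]
gripper_width: 0.0342
gripper_force: 61.2
```

Run:
```python
from h import *
plan([(.5175,-.104,.055,-19)])
for i in range(4): vf(); f=snap("side","d2.png")
```

```text
now [ 0.5173 -0.1041  0.0559] yaw -19.76 F [-0.13  0.43  6.89] w 0.0342 gf 61.23156666755676 t 9.8833
(0.5175, -0.104, 0.055, -19) -> [ 0.0001 -0.0002  0.0009] twist -0.76
V-frame F [-0.26  0.36  6.89] M [0.069 0.049 0.339] pos [-0.0001 -0.0002  0.0559]
V-frame F [0.36 0.08 7.37] M [0.054 0.094 0.307] pos [-0.0001 -0.0001  0.056 ]
V-frame F [-0.56  0.71  6.56] M [0.06  0.096 0.333] pos [-0.0002 -0.0002  0.0559]
V-frame F [-0.74 -0.35  7.7 ] M [0.071 0.086 0.31 ] pos [-0.0002 -0.0001  0.0559]
```

move_arm(
  motion=[
    [0,0,0,-0.3],
    [0,0,0,-0.6],
    [0,0,0,-0.6],
    [0,0,0,-0.6],
    [0,0,0,-0.6],
    [0,0,0,-0.6],
    [0,0,0,-0.6],
    [0,0,0,-0.6],
  ],
)

```text
t: 10.75
tcp_pos: [0.5173, -0.1041, 0.0559]
ee_rot: [0.0, 0.986, -0.167, 0.0]
wrist_force: [-0.6, 0.9, 7.3]
gripper_width: 0.0342
gripper_force: 61.2
```

Run:
```python
from h import *
plan([(.5175,-.104,.055,-19)])
for i in range(3): vf(); f=snap("side","d3.png",(340,155,385,195),14)
```

```text
now [ 0.5173 -0.1041  0.0559] yaw -19.19 F [-0.62  0.9   7.25] w 0.0342 gf 61.17798686027527 t 10.75
(0.5175, -0.104, 0.055, -19) -> [ 0.0001 -0.0001  0.0009] twist -0.19
V-frame F [-0.88  0.65  7.25] M [ 0.055  0.051 -0.135] pos [-0.0001 -0.0001  0.0559]
V-frame F [-0.39  0.4   6.94] M [ 0.09   0.06  -0.065] pos [-0.0001 -0.0001  0.056 ]
V-frame F [-1.05  0.86  7.  ] M [ 0.007  0.069 -0.165] pos [-0.0001 -0.0001  0.0559]
```

View pics/d3.png

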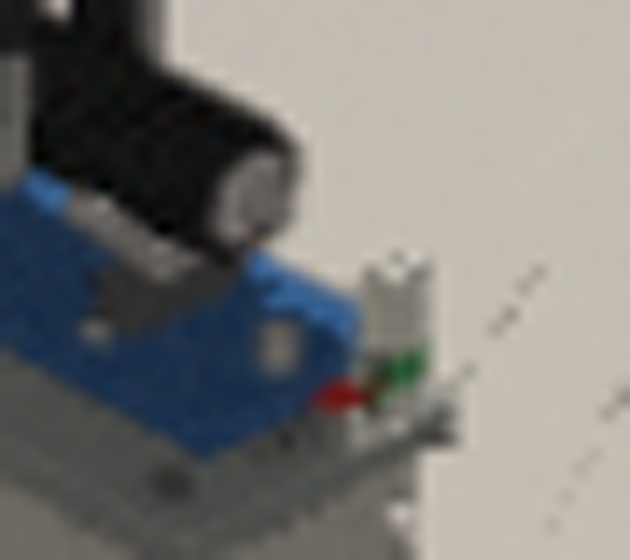

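The crop shows the roller seated in both brackets, with the red pointer at about (345,395) level with the green band at about (390,380). Load is about 7 N plus the roller's weight, which means roughly 8 mm of sink. Sideways force and yaw moment are near zero, so I'll hand in.

```bash
python3 -c "
from plant import hand_in
print(hand_in())"
```

```text
the job is handed in; nothing more can be done
None
```

I handed the job in with the black roller still gripped and pressed in the V-groove; the rest is sunk about 7–8 mm, inside the 4–12 mm green band, but `hand_in` returned no verdict.

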